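# Start and screw home a gear-head fill plug

## Task

Take the steel fill plug with the bar handle from the rack and screw it into the port of the gear head on the orange fixture. Set it square on the port, press only lightly and turn it backward (counter-clockwise seen from above) until you feel the thread start drop, then screw it forward (clockwise), without forcing it, until its flange sits fully home on the port face, and let go. Leave the other two stoppers in their wells.

Things in the scene. Friction and masses are not known exactly. Their poses are not given: they have to be found in the camera images.
- plug_grip (a point): Steel fill plug, 0.22 to 0.39 kg, upright in one of the rack's wells: centre of its bar handle. The bar is 14 mm thick along x, 50 mm long along y, 30 mm tall and stands on a round flange 58 mm in diameter, 5 mm thick. z is up. Flange underside 20 mm below this point, bar top 15 mm above. Take the bar from above; the next stopper's flange is at least 27 mm away from the plug's.
- plug_seat (a point): The same plug: point on its axis at the flange underside, the face that must seat on the port; axes as plug_grip. When let go in the port the plug stays as it is, so re-gripping is fine.
- plug_nose (a point): The same plug: lower end of its shank, 24 mm below the flange underside. Shank 31 mm in diameter with a tapered nose, carrying three small lugs 120 degrees apart, centred 13 mm below the flange underside; 40 mm in diameter over the lugs, each 5 mm wide, 3.5 mm tall.
- plug: The same plug as a whole: its origin and axes are those of plug_seat.
- fixture: Orange plate, 280 x 170 x 18 mm, fixed to the table, with a gear head held nose-up in four cream jaws, the port on top of it. Origin on the table, under the port's axis. Nothing within 75 mm of that axis stands higher than the port face; a clamp post on a far corner is 98 mm tall.
- port (a point): Centre of the port's mouth, in its flat face 105 mm above the table; z up along the bore. Barrel 66 mm outside, mouth flared 48 to 42 mm, bore 42 mm (1 mm clearance round the lugs). Press with 3 to 10 N and turn with at most about 0.7 N m: more than 120 N between plug and port counts as cross-threading.
- thread_top (a point): In the bore, on the axis, 5 mm below the face: top of a right-hand thread with three starts 120 degrees apart. Where they lie round the bore changes every time and is NOT told by any axes. Set down at a random angle, the lugs rest on the thread, flange 5 to 10 mm above the face (by luck: in a start). Turned forward (clockwise) there, they jam on a blunt wall.
- thread_start (a point): On the axis, 10 mm below the face: lug height once in a start. Turned back (counter-clockwise) under light pressure, the lugs climb a ramp (17 mm a turn; may first slip 1 to 5 mm off a blunt wall) and within 115 degrees drop 7 to 8 mm into a start, flange then 1.5 to 3.5 mm above the face. A wall stops them at most 15 degrees further back.
- thread_home (a point): On the axis, 13 mm below the face: lug height when home. From a start, turning forward (clockwise) lowers the plug 17 mm a turn (press lightly along): the flange meets the face after 40 to 60 degrees and the plug comes up tight some 25 degrees later. Fully home is the flange on the face.
- rack: Cream plate, 84 x 264 x 30 mm, fixed; origin under its centre, three wells 44 mm in diameter at -85, 0 and +85 mm along its y. One holds the plug, the others a cap and a blank; their flanges lie on its top, 30 mm above the table.
- cap_c (a point): Bystander in the rack: black plastic dust cap with a round mushroom knob, flange 54 mm in diameter; the point is 12 mm above its flange underside. Leave it in its well.
- blank_c (a point): Bystander in the rack: steel blanking stopper with a hexagon head 34 mm across flats, flange 52 mm in diameter; the point is 12 mm above its flange underside. Leave it in its well.
Not all that is in view belongs to the job. What is shaped like the plug but green or purple is not meant.

How it is judged:
By the outcome, as a careful person would: the job done as asked, in the order asked, and still so for the second after the job is handed in, with the robot touching nothing.
It also fails if it takes over 72 s, if anything falls off the work surface, if the arm or the gripper's body presses on something with over 40 N, if the wrist force passes 120 N, or if a joint passes its speed limit or range.

## Robot

A 6-joint arm with a two-finger parallel gripper is mounted at the origin on the work surface. World frame = base frame: x ahead of the robot, y to its left, z up, the work surface at z = 0. Lengths are in m, angles in degrees, forces in N, time in s.
With the tool pointing down it reaches from about 0.4 to 0.825 m from the base axis. Payload 7 kg.
Tool frame: the origin (TCP) lies midway between the tips of the shut fingers; the grasp point (between the pads) lies 19 mm behind it; z points along the fingers, y is the line along which they close (so a half turn about z gives the same grasp; the last joint's range is limited). The gripper opens to 88 mm and grips with 3 to 60 N. Pads are 19 mm wide; open, the fingers measure 130 mm over their backs; the gripper's body (78 mm by 193 mm) begins 47 mm behind the grasp point.
Start: joints at [80.965, 20.546, 0.682, 0, -70.136, -16.507], TCP at [0.291, 0.609, 0.227] pointing down, gripper open.
Joint ranges: [-176.03, 176.03], [-82.01, 121.73], [-58.28, 71.71], [-173.87, 95.51], [-174.79, -0.11], [-173.66, 173.66]. Speed limits (degrees/s): [136.94, 136.94, 172.46, 180, 180, 180].

## Interface

Orientations are given as [roll, pitch, yaw] about the fixed x, y, z axes, in that order (R = Rz(yaw) Ry(pitch) Rx(roll)).
In Python, from plant import ctrl, viewer, close_job gives the robot as it stands. The module is installed in compiled form; this text tells all that it offers.
- The arm moves only by the tool step_arm, never from a script. Its argument "moves" is a list that holds one entry, the list of rows, each a list of 5 numbers: the shift along the world's x, y, z in cm, then the turn about the world's z in rad, then the finger opening in cm, from 0 to 8.76. In form: [[[tx, ty, tz, twist, grip], ...]]. A call has 1 to 10 rows; each row shifts and turns the commanded pose from where the row before left it; what a row does not reach is not made up. A row lasts 1/10 s, in which the tool goes at most 50 mm and 8.59 degrees, less where a joint would pass 70% of its speed; a pose out of reach is approached as far as the arm can. A call with a gripper value outside its range is refused whole. The fingers move at their own pace and stop on an object; the grip force is fixed at half the most. Time passes only in rows, so rows that do not move let the fingers close. It gives the time, the measured TCP pose, the force, the opening and the grip force at its end, in the units of the state.
- ctrl.get_obs(): the state, without advancing time (a new reading comes with each control period).
- viewer.snapshot(name): name is "scene" or "side" or "wrist"; returns (picture, depth): 384x512x3 uint8, blue, green, red; 384x512 float32, m along the optical axis (not along the pixel's ray), 0 where there is no reading.
- viewer.camera_info(name): a dict with "camera_matrix" (3x3 intrinsics, pixels), "eye" and "orientation" of the camera in the world. Camera axes: x right, y down, z forward; pixel columns grow to the right and rows downward; lengths in m; the calibration is good to about 2 mm. A picture is of the moment at which its call begins: read the wrist's pose just before it. camera_info takes no time and is no camera call; for the wrist camera it gives the pose at the moment of the call.
- close_job(): hands the job in; it is judged then, once.
The state is a dict: "clock": time; "joint_pos": joint angles; "qvel": joint speeds; "tau": joint torques, N m; "tool_pos": TCP position; "orientation": TCP orientation; "force": force on the tool from outside, world axes, zero at the start; "moment": the same for the moment, N m; "opening": finger opening in m; "gripper_force": force on a finger pad.
Only numpy, scipy, OpenCV 4.12 (cv2) and the standard library are available. Lean on these libraries where they do the work, as an engineer would, in place of code of your own. Each camera call takes 0.05 s, during which the arm holds its last target. There are 200 camera calls.

## Working session

There is one attempt and no reset: what is moved stays moved. The work goes in short steps, Python scripts to look and compute and a tool call to move; the robot and the scene stay as the last step left them, time stands still between calls to the robot, and variables do not carry over. Pictures are saved under pics/ and viewed, at most 10 in all, crops included, and the job is handed in when it is done.

Besides the shell and the picture viewer there is one more tool, called after ">>>" as name([rows], argument=value, ...), one row to a line, values as JSON. step_arm: Moves the arm, as the interface text tells. Its arguments: {"type":"object","properties":{"moves":{"type":"array","items":{"type":"array","items":{"type":"array","items":{"type":"number"}}}}},"required":["moves"]}

```bash
mkdir -p pics; python3 - <<'E'
from plant import ctrl, viewer
import cv2,numpy as np
print(ctrl.get_obs())
for n in ("scene","side"):
    p,d=viewer.snapshot(n); cv2.imwrite(f"pics/{n}.png",p); np.savez(f"{n}.npz",p=p,d=d)
    print(n,viewer.camera_info(n))
a=cv2.imread("pics/scene.png");b=cv2.imread("pics/side.png")
E
```

```text
{'clock': 0.0, 'joint_pos': array([ 8.09660302e+01,  2.05932516e+01,  6.33600666e-01, -2.17185747e-02,
       -7.01367342e+01, -1.65069092e+01]), 'qvel': array([-0.00093925, -0.04756613, -0.04941636,  0.03271404,  0.0559128 ,
        0.02648115]), 'tau': array([ 1.12059966e-03, -5.82713699e+01,  2.93068725e+01,  6.99735671e+00,
        7.16081529e-03, -1.50202518e-04]), 'tool_pos': array([0.29083158, 0.60857665, 0.22559586]), 'orientation': array([ 1.79901786e+02, -7.81370878e-03, -2.55482690e+01]), 'force': array([-5.38375062e-03, -1.38696242e-01,  6.28709030e-05]), 'moment': array([ 0.01457956, -0.00477132,  0.01877603]), 'gripper_force': 0.0, 'opening': 0.08776614603480169}
scene {'camera_matrix': array([[444.34311323,   0.        , 261.20962613],
       [  0.        , 444.34311323, 194.41363415],
       [  0.        ,   0.        ,   1.        ]]), 'eye': array([ 0.9952535 , -0.62594682,  0.72571407]), 'orientation': array([-131.69625367,    1.16266199,   39.78389046])}
side {'camera_matrix': array([[412.49264968,   0.        , 254.2709859 ],
       [  0.        , 412.49264968, 198.09808935],
       [  0.        ,   0.        ,   1.        ]]), 'eye': array([0.06721836, 0.35085292, 0.5223669 ]), 'orientation': array([-125.78145438,   -1.03408556, -133.74847863])}
```

View pics/scene.png

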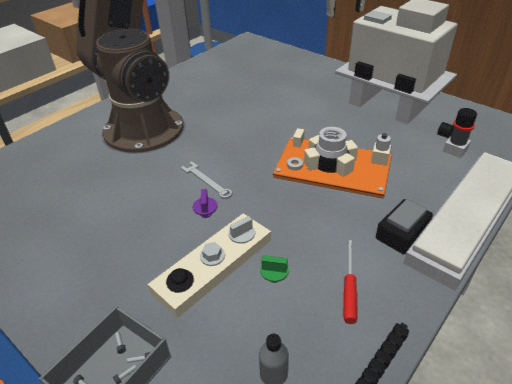

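View pics/side.png

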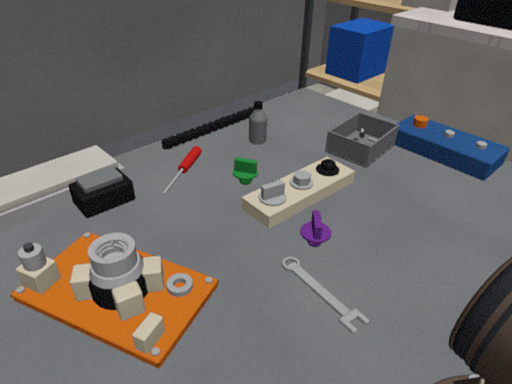

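The scene view shows the rack from (180,280) to (241,229). The plug with its bar is at (241,229) there and at (272,192) in the side view. The port is at about (333,137) in scene and (113,245) in side. Next I measure both with depth.

```bash
cat > h.py <<'E'
import numpy as np,cv2
from scipy.spatial.transform import Rotation as Ro
def cloud(d,ci):
    K=ci["camera_matrix"];v,u=np.indices(d.shape)
    P=np.dstack([(u-K[0,2])*d/K[0,0],(v-K[1,2])*d/K[1,1],d])
    return P@Ro.from_euler("xyz",ci["orientation"],degrees=True).as_matrix().T+ci["eye"]
def ray(uv,ci,z):
    K=ci["camera_matrix"];uv=np.atleast_2d(uv).astype(float)
    r=np.c_[(uv[:,0]-K[0,2])/K[0,0],(uv[:,1]-K[1,2])/K[1,1],np.ones(len(uv))]
    r=r@Ro.from_euler("xyz",ci["orientation"],degrees=True).as_matrix().T
    return ci["eye"]+r*((z-ci["eye"][2])/r[:,2])[:,None]
def rect(P):
    return cv2.minAreaRect(np.float32(P[:,:2]*1000))
E
python3 - <<'E'
from h import *
from plant import viewer
for n,pp,po in (("scene",(241,229),(333,137)),("side",(272,192),(113,245))):
    f=np.load(n+".npz");ci=viewer.camera_info(n);W=cloud(f["d"],ci);ok=f["d"]>0
    # rack: cream mask
    c0=ray(pp,ci,.05)[0];q0=ray(po,ci,.105)[0]
    print(n,"plug~",c0,"port~",q0)
    r=np.hypot(W[...,0]-c0[0],W[...,1]-c0[1])
    b=ok&(r<.05)&(W[...,2]>.058)&(W[...,2]<.075)
    B=W[b];print("bar top",b.sum(),rect(B),np.median(B[:,2]),B[:,:2].mean(0))
    hs=cv2.cvtColor(f["p"],cv2.COLOR_BGR2HSV)
    fl=ok&(r<.05)&(W[...,2]>.032)&(W[...,2]<.038)&(hs[...,1]<40)
    F=W[fl];print("flange",fl.sum(),cv2.minEnclosingCircle(np.float32(F[:,:2]*1000)))
    rk=ok&(r<.3)&(W[...,2]>.022)&(W[...,2]<.034)&(hs[...,1]>40)&(hs[...,0]>12)&(hs[...,0]<35)&(hs[...,2]>120)
    k,l,s,_=cv2.connectedComponentsWithStats(rk.astype(np.uint8));i=1+s[1:,4].argmax()
    print("rack",rect(W[l==i]),np.median(W[l==i][:,2]))
    r=np.hypot(W[...,0]-q0[0],W[...,1]-q0[1])
    t=ok&(r<.06)&(W[...,2]>.099)&(W[...,2]<.112);T=W[t]
    print("port",t.sum(),cv2.minEnclosingCircle(np.float32(T[:,:2]*1000)),np.median(T[:,2]))
E
```

```text
scene plug~ [ 0.53598092 -0.16234006  0.05      ] port~ [0.54205601 0.17273418 0.105     ]
bar top 150 ((532.6635131835938, -158.08297729492188), (49.309329986572266, 16.393959045410156), 75.08280181884766) 0.06357995281245737 [ 0.53342347 -0.15893649]
flange 218 ((532.1063842773438, -164.66310119628906), 44.0942497253418)
rack ((563.6683349609375, -256.31451416015625), (274.6419677734375, 79.29244995117188), 69.44474029541016) 0.029003915905349786
port 256 ((534.6464233398438, 186.82684326171875), 36.106605529785156) 0.10361207375816506
side plug~ [ 0.52602413 -0.14929438  0.05      ] port~ [0.53551113 0.18191127 0.105     ]
bar top 143 ((530.9718017578125, -155.38734436035156), (50.56559753417969, 16.498929977416992), 74.82775115966797) 0.06311845397458549 [ 0.52937456 -0.15324918]
flange 205 ((529.3749389648438, -154.59518432617188), 28.73415756225586)
rack ((524.7625122070312, -239.0846405029297), (263.4980773925781, 83.86869049072266), 86.66437530517578) 0.02752760209882077
port 848 ((532.6446533203125, 186.02166748046875), 34.16035842895508) 0.10409560274993182
```

>>> step_arm([
  [[2.2,-4.2,0,-0.07,8.76],[2.2,-4.2,0,-0.07,8.76],[2.2,-4.2,0,-0.07,8.76],[2.2,-4.2,0,-0.07,8.76],[2.2,-4.2,0,-0.07,8.76],[2.2,-4.2,0,-0.07,8.76],[2.2,-4.2,0,-0.07,8.76],[2.2,-4.2,0,-0.07,8.76],[2.2,-4.2,0,-0.07,8.76],[0,0,0,-0.07,8.76]],
])

```text
clock: 1.1
tool_pos: [0.4903, 0.2266, 0.2263]
orientation: [179.9, -0.0, -66.1]
force: [0.4, -0.0, -0.8]
opening: 0.0876
gripper_force: 0.0
```

```bash
python3 - <<'E'
from h import *
from plant import viewer,ctrl
o=ctrl.get_obs();print(o["clock"],o["tool_pos"],o["orientation"],o["joint_pos"])
ci=viewer.camera_info("wrist");p,d=viewer.snapshot("wrist");cv2.imwrite("pics/w1.png",p)
print(ci)
W=cloud(d,ci);r=np.hypot(W[...,0]-.5335,W[...,1]-.1865)
t=(d>0)&(r<.06)&(W[...,2]>.099)&(W[...,2]<.112);T=W[t]
print("port",t.sum(),cv2.minEnclosingCircle(np.float32(T[:,:2]*1000)) if t.any() else 0,np.median(T[:,2]))
E
```

```text
1.1 [0.49029018 0.22656234 0.2263391 ] [ 1.79945212e+02 -3.64863208e-02 -6.60779138e+01] [ 4.56123139e+01  7.88826844e+00 -1.63568495e+01  1.49672544e-02
 -6.58192763e+01 -2.16963836e+01]
{'camera_matrix': array([[301.85466131,   0.        , 252.8329829 ],
       [  0.        , 301.85466131, 194.01103115],
       [  0.        ,   0.        ,   1.        ]]), 'eye': array([0.52330871, 0.15210064, 0.38472368]), 'orientation': array([ 1.62456033e+02, -6.24516485e-02, -1.55996769e+02])}
port 2754 ((532.2299194335938, 187.2040252685547), 33.45897674560547) 0.10502727516795074
```

View pics/w1.png

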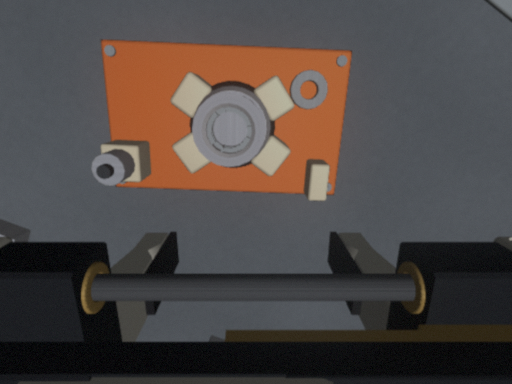

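The wrist view shows the port at (232,124), which puts it at about (0.5325, 0.187). Next I move to just short of the plug and look at it.

>>> step_arm([
  [[0.7,-4.0,0,-0.1,8.76],[0.7,-4.0,0,-0.1,8.76],[0.7,-4.0,0,-0.1,8.76],[0.7,-4.0,0,-0.1,8.76],[0.7,-4.0,0,-0.1,8.76],[0.7,-4.0,0,-0.1,8.76],[0.5,-2.0,0,-0.08,8.76],[0,0,0,0,8.76],[0,0,0,0,8.76]],
])

```text
clock: 2.05
tool_pos: [0.536, -0.0289, 0.2262]
orientation: [180.0, -0.0, -104.5]
force: [-0.5, 0.2, -0.0]
opening: 0.0877
gripper_force: 0.0
```

```bash
python3 - <<'E'
from h import *
from plant import viewer,ctrl
o=ctrl.get_obs();print(o["clock"],o["tool_pos"],o["orientation"],o["joint_pos"])
ci=viewer.camera_info("wrist");p,d=viewer.snapshot("wrist");cv2.imwrite("pics/w2.png",p)
W=cloud(d,ci);r=np.hypot(W[...,0]-.532,W[...,1]+.1565)
for lo,hi in ((.058,.075),(.032,.038)):
    t=(d>0)&(r<.045)&(W[...,2]>lo)&(W[...,2]<hi);T=W[t]
    print(t.sum(),rect(T),cv2.minEnclosingCircle(np.float32(T[:,:2]*1000)),np.median(T[:,2]))
E
```

```text
2.05 [ 0.53595713 -0.0289014   0.22621968] [ 1.79967531e+02 -6.14635782e-03 -1.04546319e+02] [ 1.78413713e+01  7.55218561e+00 -1.67616407e+01 -1.33856668e-02
 -6.57168844e+01 -3.23821840e+01]
808 ((531.2191162109375, -155.4337921142578), (49.03244400024414, 13.979103088378906), 75.28300476074219) ((531.3594360351562, -155.51829528808594), 25.137035369873047) 0.06517393077661598
1708 ((530.951416015625, -156.2652587890625), (79.62039947509766, 86.83090209960938), 5.110044479370117) ((530.67724609375, -156.2340850830078), 44.706295013427734) 0.035304549660334916
```

View pics/w2.png

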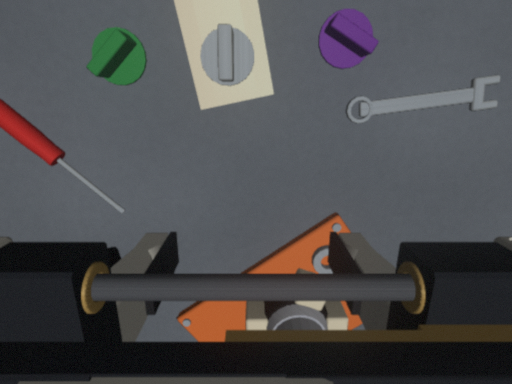

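The wrist view shows the plug at (227,55) with its bar upright. The green decoy at (118,55) and the purple one at (347,38) are clear of the fingers. The bar centre is at (0.531, -0.1555), so I go above it and down.

>>> step_arm([
  [[-0.2,-4.2,0,0,8.76],[-0.2,-4.2,0,0,8.76],[-0.1,-4.2,0,0,8.76],[0,-0.05,-2,0,8.76],[0,0,-4,0,8.76],[0,0,-4,0,8.76],[0,0,-4,0,8.76],[0,0,-3,0,8.76],[0,0,-1.0,0,8.76],[0,0,0,0,8.76]],
])

```text
clock: 3.1
tool_pos: [0.5305, -0.1546, 0.0455]
orientation: [179.8, -0.1, -104.5]
force: [-0.1, -0.4, 0.7]
opening: 0.088
gripper_force: 0.0
```

>>> step_arm([
  [[0.05,-0.1,-0.6,0,8.76],[0,0,0,0,6],[0,0,0,0,3],[0,0,0,0,0.5],[0,0,0,0,0.5],[0,0,0,0,0.5],[0,0,0,0,0.5],[0,0,0,0,0.5],[0,0,0,0,0.5],[0,0,0,0,0.5]],
])

```text
clock: 4.1
tool_pos: [0.5315, -0.1565, 0.0405]
orientation: [180.0, -0.0, -104.6]
force: [0.3, -0.5, 0.3]
opening: 0.021
gripper_force: 0.0
```

>>> step_arm([
  [[0,0,0,0,0.5],[0,0,0,0,0.5],[0,0,0,0,0.5],[0,0,0,0,0.5]],
])

```text
clock: 4.5
tool_pos: [0.5315, -0.1565, 0.0405]
orientation: [180.0, -0.0, -104.6]
force: [-0.6, 0.3, 0.0]
opening: 0.0135
gripper_force: 30.0
```

>>> step_arm([
  [[0,0,3,0,0.5],[0,0,4,0,0.5],[0,0,4,0,0.5],[0,2,4,0,0.5],[0,4,0.6,0,0.5],[0,4,0,0,0.5],[0,4,0,0,0.5],[0,4,0,0,0.5],[0,4,0,0,0.5],[0,4,0,0,0.5]],
])

```text
clock: 5.5
tool_pos: [0.5306, 0.105, 0.196]
orientation: [179.9, -0.0, -104.6]
force: [1.2, 0.7, -3.5]
opening: 0.0138
gripper_force: 30.0
```

>>> step_arm([
  [[0,4,0,0,0.5],[0,3,0,0,0.5],[0.1,1.25,0,0,0.5],[0,0,-1,0,0.5],[0,0,-1,0,0.5],[0,0,-1,0,0.5],[0,0,0,0,0.5],[0,0,0,0,0.5]],
])

```text
clock: 6.3
tool_pos: [0.5325, 0.185, 0.1662]
orientation: [180.0, -0.1, -104.7]
force: [0.9, -0.0, -3.0]
opening: 0.0137
gripper_force: 30.0
```

```bash
python3 - <<'E'
from h import *
from plant import viewer,ctrl
o=ctrl.get_obs();print(o["clock"],o["tool_pos"],o["orientation"],o["force"],o["moment"])
t=o["tool_pos"]
im=[]
for n in ("scene","side"):
    ci=viewer.camera_info(n);p,d=viewer.snapshot(n);np.savez(n+"2.npz",p=p,d=d)
    W=cloud(d,ci);r=np.hypot(W[...,0]-t[0],W[...,1]-t[1])
    for lo,hi in ((.095,.1065),(.140,.158),(.158,.2)):
        m=(d>0)&(r<.05)&(W[...,2]>lo)&(W[...,2]<hi);T=W[m]
        if m.sum()>5: print(n,lo,m.sum(),cv2.minEnclosingCircle(np.float32(T[:,:2]*1000)),np.median(T[:,2]))
    K=ci["camera_matrix"];R=Ro.from_euler("xyz",ci["orientation"],degrees=True).as_matrix()
    c=R.T@(np.array([.5325,.187,.13])-ci["eye"]);u=(K@c/c[2])[:2].astype(int);print(u)
    x,y=np.clip(u-[50,60],0,[412,264]);im.append(cv2.resize(p[y:y+120,x:x+100],(400,480),interpolation=cv2.INTER_CUBIC))
cv2.imwrite("pics/hover.png",np.hstack(im))
E
```

```text
6.3 [0.53251274 0.18504019 0.16618945] [ 1.79972851e+02 -5.16622795e-02 -1.04667900e+02] [ 0.88773657 -0.00776208 -2.96772088] [ 0.10068983 -0.13300098  0.0281147 ]
scene 0.095 319 ((532.2850952148438, 183.70358276367188), 35.077293395996094) 0.10255518344569825
scene 0.14 63 ((537.2471313476562, 178.3445281982422), 27.242366790771484) 0.14563010915143215
scene 0.158 408 ((532.7130126953125, 181.99156188964844), 29.2432918548584) 0.1780053687580576
[333 124]
side 0.095 1007 ((532.0286254882812, 186.17849731445312), 34.46124267578125) 0.10348829111511887
side 0.14 117 ((527.200927734375, 187.73086547851562), 27.960784912109375) 0.14422353048757408
side 0.158 722 ((531.5958251953125, 185.53802490234375), 28.894067764282227) 0.16156123676821596
[107 234]
```

View pics/hover.png

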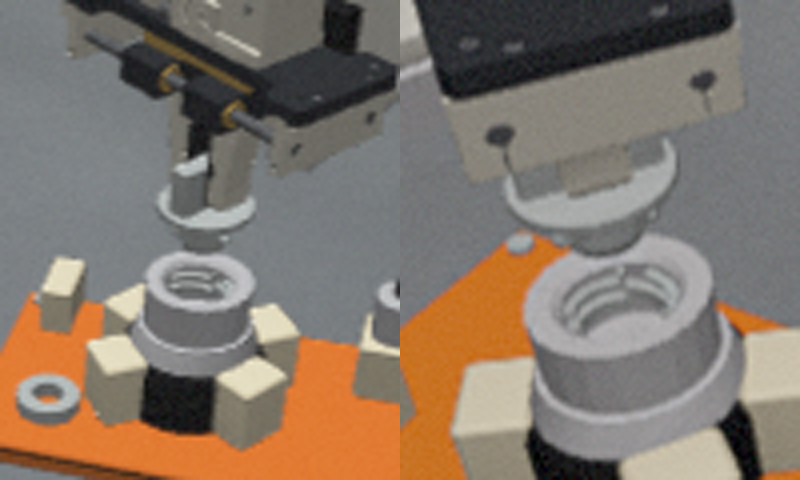

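The crops show the plug square in the gripper, with its flange just above the mouth and within about 1 mm of the axis. I lower it slowly.

>>> step_arm([
  [[0,0.07,-1.5,0,0.5],[0,0,-1.2,0,0.5],[0,0,-0.6,0,0.5],[0,0,-0.3,0,0.5],[0,0,-0.2,0,0.5],[0,0,0,0,0.5],[0,0,0,0,0.5]],
])

```text
clock: 7.1
tool_pos: [0.5328, 0.1868, 0.1289]
orientation: [-180.0, 0.0, -104.6]
force: [0.0, 0.1, -3.1]
opening: 0.0139
gripper_force: 30.0
```

>>> step_arm([
  [[0,0,-0.15,0,0.5],[0,0,-0.15,0,0.5],[0,0,0,0,0.5]],
])

```text
clock: 7.4
tool_pos: [0.5325, 0.1867, 0.1254]
orientation: [180.0, -0.0, -104.6]
force: [0.7, 0.4, -3.6]
opening: 0.0139
gripper_force: 30.0
```

>>> step_arm([
  [[0,0,-0.1,0,0.5],[0,0,0,0,0.5]],
])

```text
clock: 7.6
tool_pos: [0.5326, 0.1867, 0.1245]
orientation: [-180.0, -0.0, -104.6]
force: [0.8, 0.1, -2.9]
opening: 0.0138
gripper_force: 30.0
```

>>> step_arm([
  [[0,0,-0.1,0,0.5],[0,0,0,0,0.5]],
])

```text
clock: 7.8
tool_pos: [0.5326, 0.1867, 0.1235]
orientation: [-180.0, 0.0, -104.6]
force: [0.4, -0.7, -3.1]
opening: 0.014
gripper_force: 30.0
```

>>> step_arm([
  [[0,0,-0.1,0,0.5],[0,0,0,0,0.5]],
])

```text
clock: 8.0
tool_pos: [0.5327, 0.1867, 0.1226]
orientation: [-180.0, -0.0, -104.6]
force: [1.2, -0.2, -3.5]
opening: 0.014
gripper_force: 30.0
```

>>> step_arm([
  [[0,0,-0.1,0,0.5],[0,0,0,0,0.5]],
])

```text
clock: 8.2
tool_pos: [0.5326, 0.1867, 0.1215]
orientation: [-180.0, -0.0, -104.6]
force: [0.7, -0.8, -3.8]
opening: 0.0136
gripper_force: 30.0
```

>>> step_arm([
  [[0,0,-0.1,0,0.5],[0,0,0,0,0.5]],
])

```text
clock: 8.4
tool_pos: [0.5327, 0.1867, 0.1212]
orientation: [-180.0, 0.0, -104.6]
force: [-1.4, -1.4, 2.7]
opening: 0.0136
gripper_force: 30.0
```

Contact at TCP z ≈ 0.121. Now I turn back counter-clockwise and follow the ramp up.

>>> step_arm([
  [[0,0,0.02,0.08,0.5],[0,0,0.02,0.08,0.5],[0,0,0,0,0.5]],
])

```text
clock: 8.7
tool_pos: [0.5329, 0.1867, 0.1216]
orientation: [-179.9, 0.0, -95.4]
force: [-1.2, -1.9, 4.2]
opening: 0.0139
gripper_force: 30.0
```

```bash
python3 -c "
from plant import ctrl
o=ctrl.get_obs();print(o['tool_pos'],o['orientation'],o['force'],o['moment'],o['joint_pos'])"
```

```text
[0.53293732 0.18672708 0.12164668] [-1.79945379e+02  1.75353346e-02 -9.53619002e+01] [-1.1915785  -1.89628278  4.1617325 ] [-0.57264686  0.13810867  0.00866464] [ 3.91828915e+01  1.54663057e+01 -2.15355630e+01  3.23494650e-02
 -5.29469066e+01 -4.45642808e+01]
```

>>> step_arm([
  [[0,0,0.02,0.08,0.5],[0,0,0.025,0.08,0.5],[0,0,0.025,0.08,0.5],[0,0,0,0,0.5]],
])

```text
clock: 9.1
tool_pos: [0.5329, 0.1867, 0.1223]
orientation: [-179.9, 0.0, -81.7]
force: [-0.5, -1.1, 4.6]
opening: 0.0139
gripper_force: 30.0
```

>>> step_arm([
  [[0,0,0.02,0.08,0.5],[0,0,0.025,0.08,0.5],[0,0,0.02,0.08,0.5],[0,0,0,0,0.5]],
])

```text
clock: 9.5
tool_pos: [0.5329, 0.1868, 0.1229]
orientation: [-179.9, -0.0, -68.0]
force: [-0.4, -1.2, 4.0]
opening: 0.0136
gripper_force: 30.0
```

>>> step_arm([
  [[0,0,0.02,0.08,0.5],[0,0,0.02,0.08,0.5],[0,0,0,0,0.5]],
])

```text
clock: 9.8
tool_pos: [0.5329, 0.1867, 0.1233]
orientation: [-180.0, -0.0, -58.9]
force: [-0.4, -1.4, 5.7]
opening: 0.0139
gripper_force: 30.0
```

>>> step_arm([
  [[0,0,0.02,0.08,0.5],[0,0,0.02,0.08,0.5],[0,0,0,0,0.5]],
])

```text
clock: 10.1
tool_pos: [0.533, 0.1867, 0.1238]
orientation: [-180.0, -0.0, -49.7]
force: [-0.9, -2.7, 5.0]
opening: 0.014
gripper_force: 30.0
```

>>> step_arm([
  [[0,0,0.025,0.08,0.5],[0,0,0.025,0.08,0.5],[0,0,0,0,0.5]],
])

```text
clock: 10.4
tool_pos: [0.5329, 0.1867, 0.1242]
orientation: [-180.0, -0.0, -40.5]
force: [-0.5, -2.2, 5.7]
opening: 0.0134
gripper_force: 30.0
```

>>> step_arm([
  [[0,0,0.02,0.08,0.5],[0,0,0.025,0.08,0.5],[0,0,0,0,0.5]],
])

```text
clock: 10.7
tool_pos: [0.533, 0.1868, 0.1246]
orientation: [-180.0, -0.0, -31.4]
force: [-0.7, -1.4, 6.1]
opening: 0.0137
gripper_force: 30.0
```

>>> step_arm([
  [[0,0,0.03,0.08,0.5],[0,0,0.03,0.08,0.5],[0,0,0,0,0.5]],
])

```text
clock: 11.0
tool_pos: [0.5329, 0.187, 0.1247]
orientation: [-180.0, -0.0, -22.3]
force: [1.4, -1.3, 0.6]
opening: 0.0135
gripper_force: 30.0
```

>>> step_arm([
  [[0,0,-0.05,0,0.5],[0,0,0,0,0.5]],
])

```text
clock: 11.2
tool_pos: [0.5329, 0.187, 0.1245]
orientation: [-180.0, -0.0, -22.3]
force: [1.2, -0.8, 3.7]
opening: 0.0137
gripper_force: 30.0
```

Still supported, so the drop has not come yet. I turn on a little.

>>> step_arm([
  [[0,0,0,0.08,0.5],[0,0,0,0,0.5]],
])

```text
clock: 11.4
tool_pos: [0.532, 0.1865, 0.1235]
orientation: [180.0, 0.1, -17.6]
force: [0.7, -1.4, -3.3]
opening: 0.0139
gripper_force: 30.0
```

The drop has come: no contact force and z is falling. I lower it into the start.

>>> step_arm([
  [[0,0,-0.1,0,0.5],[0,0,-0.1,0,0.5],[0,0,-0.1,0,0.5],[0,0,0,0,0.5]],
])

```text
clock: 11.8
tool_pos: [0.5323, 0.1864, 0.1207]
orientation: [180.0, 0.0, -17.6]
force: [1.8, -2.1, -1.7]
opening: 0.0137
gripper_force: 30.0
```

>>> step_arm([
  [[0,0,-0.1,0,0.5],[0,0,0,0,0.5]],
])

```text
clock: 12.0
tool_pos: [0.5323, 0.1865, 0.1199]
orientation: [180.0, 0.0, -17.5]
force: [0.8, -2.8, -3.1]
opening: 0.0138
gripper_force: 30.0
```

>>> step_arm([
  [[0,0,-0.1,0,0.5],[0,0,0,0,0.5]],
])

```text
clock: 12.2
tool_pos: [0.5322, 0.1869, 0.1187]
orientation: [-180.0, 0.0, -17.5]
force: [-0.1, -0.7, -3.5]
opening: 0.0139
gripper_force: 30.0
```

>>> step_arm([
  [[0,0,-0.1,0,0.5],[0,0,0,0,0.5]],
])

```text
clock: 12.4
tool_pos: [0.5324, 0.1868, 0.1179]
orientation: [180.0, 0.0, -17.5]
force: [-0.3, -0.0, -3.6]
opening: 0.0139
gripper_force: 30.0
```

>>> step_arm([
  [[0,0,-0.08,0,0.5],[0,0,0,0,0.5]],
])

```text
clock: 12.6
tool_pos: [0.5325, 0.1868, 0.1177]
orientation: [-180.0, -0.0, -17.5]
force: [-2.2, 0.3, 0.7]
opening: 0.014
gripper_force: 30.0
```

The lugs are in a start, 7 mm down from the ramp top, with the flange about 2 mm above the face. Now I screw forward.

>>> step_arm([
  [[0,0,-0.03,-0.08,0.5],[0,0,-0.025,-0.08,0.5],[0,0,-0.02,-0.08,0.5],[0,0,0,0,0.5]],
])

```text
clock: 13.0
tool_pos: [0.533, 0.187, 0.117]
orientation: [-179.9, -0.0, -31.3]
force: [-0.8, 0.1, 0.8]
opening: 0.0139
gripper_force: 30.0
```

```bash
python3 -c "
from plant import ctrl
o=ctrl.get_obs();print(o['tool_pos'],o['orientation'],o['force'],o['moment'],o['joint_pos'])"
```

```text
[0.53304678 0.18695619 0.11704542] [-1.79944638e+02 -3.82233997e-02 -3.13262385e+01] [-0.76385635  0.12046427  0.76667391] [-0.0138363   0.05247248 -0.05210602] [ 3.91887166e+01  1.57616851e+01 -2.18210260e+01  2.21874339e-02
 -5.23523496e+01  1.94715211e+01]
```

>>> step_arm([
  [[0,0,-0.025,-0.08,0.5],[0,0,-0.02,-0.08,0.5],[0,0,-0.02,-0.08,0.5],[0,0,0,0,0.5]],
])

```text
clock: 13.4
tool_pos: [0.5331, 0.187, 0.1164]
orientation: [-179.9, -0.0, -45.0]
force: [-0.1, -0.3, 0.9]
opening: 0.0139
gripper_force: 30.0
```

>>> step_arm([
  [[0,0,-0.025,-0.08,0.5],[0,0,-0.02,-0.08,0.5],[0,0,-0.02,-0.08,0.5],[0,0,0,0,0.5]],
])

```text
clock: 13.8
tool_pos: [0.5331, 0.187, 0.1157]
orientation: [-179.9, -0.0, -58.6]
force: [0.7, 1.2, 1.6]
opening: 0.0138
gripper_force: 30.0
```

>>> step_arm([
  [[0,0,-0.02,-0.08,0.5],[0,0,-0.01,-0.04,0.5],[0,0,0,0,0.5]],
])

```text
clock: 14.1
tool_pos: [0.5331, 0.1868, 0.1155]
orientation: [-179.9, -0.0, -65.4]
force: [1.9, 0.2, 3.0]
opening: 0.0135
gripper_force: 30.0
```

```bash
python3 -c "
from plant import ctrl
o=ctrl.get_obs();print(o['tool_pos'],o['orientation'],o['force'],o['moment'])"
```

```text
[0.53308251 0.18684925 0.11550663] [-1.79936150e+02 -8.54314939e-03 -6.54195335e+01] [1.85341114 0.20767253 3.01257332] [-0.05498632 -0.29426594 -0.06803478]
```

>>> step_arm([
  [[0,0,-0.01,-0.06,0.5],[0,0,0,0,0.5]],
])

```text
clock: 14.3
tool_pos: [0.533, 0.1868, 0.1155]
orientation: [-179.9, -0.0, -68.9]
force: [0.4, -1.4, 4.7]
opening: 0.014
gripper_force: 30.0
```

```bash
python3 -c "
from plant import ctrl
o=ctrl.get_obs();print(o['tool_pos'],o['orientation'],o['force'],o['moment'])"
```

```text
[0.53300626 0.18680462 0.1154836 ] [-1.79940652e+02 -5.31689850e-03 -6.89052621e+01] [ 0.36720725 -1.36644489  4.6837014 ] [-0.12444748 -0.13689458 -0.09552769]
```

Z stopped at 0.1155 after about 48 degrees, so the flange is on the face. I snug it gently and watch the torque.

>>> step_arm([
  [[0,0,0,-0.06,0.5],[0,0,0,-0.06,0.5],[0,0,0,0,0.5]],
])

```text
clock: 14.6
tool_pos: [0.533, 0.1869, 0.1155]
orientation: [-179.9, 0.0, -75.8]
force: [0.1, -0.4, 5.5]
opening: 0.0136
gripper_force: 30.0
```

```bash
python3 -c "
from plant import ctrl
o=ctrl.get_obs();print(o['tool_pos'],o['orientation'],o['force'],o['moment'])"
```

```text
[0.53295387 0.18685733 0.11547546] [-1.79943301e+02  6.89066595e-03 -7.57935691e+01] [ 0.13175563 -0.41308504  5.5459002 ] [ 0.04491057 -0.00945003 -0.04447799]
```

>>> step_arm([
  [[0,0,0,-0.06,0.5],[0,0,0,-0.06,0.5],[0,0,0,0,0.5]],
])

```text
clock: 14.9
tool_pos: [0.5329, 0.1869, 0.1155]
orientation: [-179.9, 0.0, -82.7]
force: [0.0, 0.0, 5.4]
opening: 0.0134
gripper_force: 30.0
```

```bash
python3 -c "
from plant import ctrl
o=ctrl.get_obs();print(o['tool_pos'],o['orientation'],o['force'],o['moment'])"
```

```text
[0.53293713 0.18687953 0.11549649] [-1.79944464e+02  1.44742450e-02 -8.26691976e+01] [0.00727617 0.02798392 5.4054004 ] [ 0.02720124  0.0409767  -0.04831873]
```

>>> step_arm([
  [[0,0,0.05,0,0.5],[0,0,0,0,4],[0,0,0,0,6],[0,0,0,0,6],[0,0,0,0,6],[0,0,0,0,6],[0,0,0,0,6]],
])

```text
clock: 15.6
tool_pos: [0.5325, 0.1867, 0.1153]
orientation: [180.0, -0.0, -82.8]
force: [1.2, 1.0, -1.1]
opening: 0.0562
gripper_force: 0.0
```

>>> step_arm([
  [[0,0,1,0,6],[0,0,2,0,6],[0,0,3,0,6],[0,0,3,0,6],[0,0,3,0,6],[0,0,0,0,6],[0,0,0,0,6]],
])

```text
clock: 16.3
tool_pos: [0.5328, 0.1869, 0.2368]
orientation: [-179.9, 0.1, -82.8]
force: [0.2, 0.6, -0.0]
opening: 0.0601
gripper_force: 0.0
```

```bash
python3 - <<'E'
from h import *
from plant import viewer,ctrl
o=ctrl.get_obs();print(o["clock"],o["tool_pos"],o["force"])
im=[]
for n,u in (("scene",(333,137)),("side",(113,240))):
    ci=viewer.camera_info(n);p,d=viewer.snapshot(n)
    W=cloud(d,ci);r=np.hypot(W[...,0]-.533,W[...,1]-.187)
    for lo,hi in ((.107,.125),(.132,.15)):
        m=(d>0)&(r<.032)&(W[...,2]>lo)&(W[...,2]<hi);T=W[m];print(n,m.sum(),np.median(T[:,2]) if m.any() else 0)
    x,y=np.array(u)-[50,60];im.append(cv2.resize(p[y:y+120,x:x+100],(400,480),interpolation=cv2.INTER_CUBIC))
cv2.imwrite("pics/end.png",np.hstack(im))
E
```

```text
16.3 [0.5327682  0.18692992 0.23675328] [ 0.1657303   0.5783623  -0.04661759]
scene 213 0.10969620340837694
scene 87 0.13877171126634003
side 681 0.11015041078501342
side 354 0.13878540169066164
```

View pics/end.png

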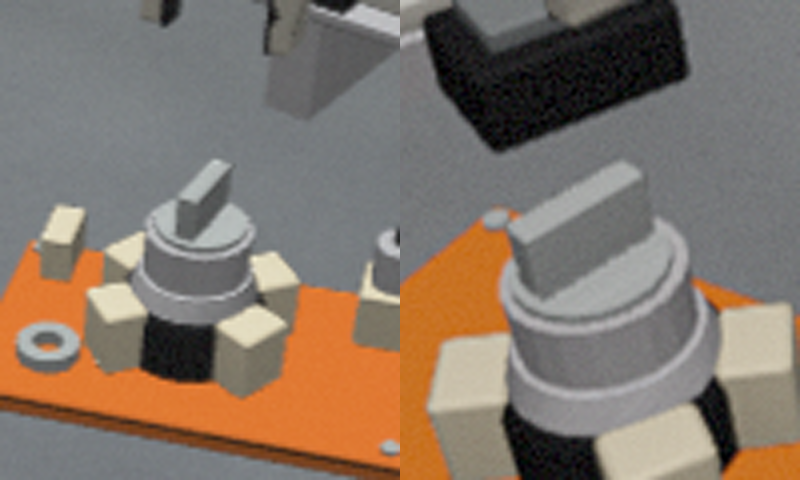

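The crops show the plug seated square on the barrel, its flange top at 0.110 m as expected when home, and the gripper clear of it. I hand it in.

```bash
python3 -c "
from plant import close_job
print(close_job())"
```

```text
the job is handed in; nothing more can be done
None
```

The steel plug is screwed into the port with its flange fully on the face (flange top at 0.110 m), the gripper has let go and is clear, the cap and blank were left untouched in their wells, and I handed the job in at about 16 s.

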